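# Seat the steel tin in its V rest and shut the keeper

## Robot

A 7-joint arm with a two-finger parallel gripper is mounted at the origin on the work surface. World frame = base frame: x ahead of the robot, y to its left, z up, the work surface at z = 0. Lengths are in m, angles in rad, forces in N, time in s.
With the tool pointing down it reaches from about 0.4 to 0.85 m from the base axis. Payload 10.4 kg.
Tool frame: the origin (TCP) lies at the very end of the fingers, on their centre line; the grasp point (between the pads) lies 19 mm behind it; z points along the fingers, y is the direction in which the jaws open and shut (so a half turn about z gives the same grasp; the last joint's range is limited). The gripper opens to 87 mm and grips with 3 to 60 N. Pads are 19 mm wide; open, the fingers measure 117 mm over their backs; the gripper's body (75 mm by 190 mm) begins 51 mm behind the grasp point.
Start: joints at [1.132, 0.332, -0.065, 1.46, 0.022, 1.35, -0.088], TCP at [0.252, -0.572, 0.199] pointing down, gripper open.
Joint ranges: [-2.6, 2.6], [-0.5, 2.12], [-1.47, 1.34], [0.16, 2.42], [-1.27, 4.41], [0.06, 2.06], [-2.6, 2.6]. Speed limits (rad/s): [2.22, 2.22, 2.79, 2.79, 3.14, 3.14, 3.14].

## Interface

Orientations are given as a unit quaternion [x, y, z, w].
In Python, from bench import read_state, imaging, r gives the robot as it stands. The module is installed in compiled form; this text tells all that it offers.
- The arm moves only by the tool move_arm, never from a script. Its argument "series" is a list of rows, each a list of 4 numbers: the shift along the tool's x, y, z in m, then the turn about the tool's z in rad. In form: [[x, y, z, roll], ...]. A call has 1 to 20 rows; each row is the pose to reach, as a shift and turn from the pose commanded when the call began, along the tool's axes at that moment; what a row does not reach only later rows make up. A row lasts 1/10 s, in which the tool goes at most 50 mm and 8.59 degrees, less where a joint would pass 70% of its speed; a pose out of reach is approached as far as the arm can. A call with a gripper value outside its range is refused whole. "claw" is the gripper's target within -1 to 1 (fully open at 1, half-way at 0, shut at -1), set as the call begins (left out, the last holds). The fingers move at their own pace and stop on an object; "newtons" is the grip in N (left out, the last holds). Time passes only in rows, so rows that repeat a pose let the fingers close. It gives the time, the measured TCP pose, the force and the opening at its end, in the units of the state.
- read_state(): the state, without advancing time (a new reading comes with each control period).
- imaging.camera(name): name is "scene" or "top"; returns (picture, depth): 384x512x3 uint8, red, green, blue; 384x512 float32, m along the optical axis (not along the pixel's ray), 0 where there is no reading.
- imaging.get_calibration(name): a dict with "camera_matrix" (3x3 intrinsics, pixels), "R" (3x3) and "t" (3): a world point X has camera coordinates R X + t. Camera axes: x right, y down, z forward; pixel columns grow to the right and rows downward; lengths in m; the calibration is good to about 2 mm. A picture is of the moment at which its call begins. get_calibration takes no time and is no camera call.
- r.close_job(): hands the job in, once; it reports no verdict.
The state is a dict: "time": time; "joint_positions": joint angles; "joint_vel": joint speeds; "joint_torque": joint torques, N m; "ee_pos": TCP position; "eef_rot": TCP orientation; "ft_force": force on the tool from outside, world axes, zero at the start; "torque": the same for the moment, N m; "width": finger opening in m.
Only numpy, scipy, OpenCV 4.12 (cv2) and the standard library are available. Lean on these libraries where they do the work, as an engineer would, in place of code of your own. Each camera call takes 0.05 s, during which the arm holds its last target.

## Task

Stand the steel tin in the mouth of the maple V rest and push it home along the glass until it sits centred against both faces of the V, leaning on it steadily there for about a second, but gently: a push of about 10 N, and never more than 15 N on either face. Then slide the rest's wooden keeper bar fully shut behind the tin, so that it cannot get out when its cap is twisted. Leave the tin upright and let go, and do not disturb the chess pieces or the other things on the table.

Things in the scene. Friction and masses are not known exactly. Their poses are not given: they have to be found in the camera images.
- tin_mid (a point): Centre (half-way up, on the axis) of the loose round steel tin with a dark steel twist cap: an upright cylinder 56 mm in diameter and 65 mm tall, about 0.25 kg (varies), of smooth polished steel, standing on the glass; pushed near its foot (below the 40 mm cheek height) it slides upright, pushed near its cap it tips. z axis up along the tin.
- seat (a point): Where the tin's centre (point tin_mid) is when the tin is fully home: on the axis of the V, 32.5 mm above the glass. Axes of the rest: +x into the V (push direction), +y to the left seen that way, z up; the V opens to -x. The rest is fixed to the table.
- rest: The fixed pale maple V rest. Origin on the glass straight below point seat, same axes. The V's two upright faces make 90 degrees (each 45 degrees from +x) and meet 39.6 mm ahead of the seat; the cheeks are 40 mm tall. A block 40 mm tall and 122 mm wide (x = 47 to 77 mm) closes the V ahead. An arm 22 mm tall runs back outside the left cheek (y = 92 to 108 mm) to the keeper's guide, which is at x = -26 to -58 mm, y = 86 to 108 mm, 42 mm tall.
- cheek_left: The left (+y) upright maple cheek of the V, 34 mm thick and 40 mm tall, with a flat, slippery waxed face 48 mm long (friction with the tin about 0.25). Its mouth end is at x = 3 mm, y = 37 mm of the rest. The seated tin touches the face at x = y = 19.8 mm. Origin and axes as body rest.
- cheek_right: The right (-y) cheek, the mirror image of the left one; mouth end at x = 3 mm, y = -37 mm of the rest, touched by the seated tin at x = 19.8, y = -19.8 mm. Origin and axes as body rest.
- keeper (a joint): Slide of the darker wooden keeper bar, in m: 0 = fully open, 0.058 = fully shut; it moves towards -y of the rest, against about 1.5 N of friction, and stays where it is left. The bar is 85 mm long and 22 mm wide (x = -31 to -53 mm of the rest), 24 to 36 mm above the glass. Its nose is at y = 50 mm when open and y = -8 mm when shut. It passes 3 mm behind a tin that is fully home.
- keeper_peg (a point): Centre line of the keeper's upright round peg, 14 mm in diameter, standing on the bar from 36 to 78 mm above the glass; this point is 62 mm above the glass. Open it is at x = -46, y = 64 mm of the rest; shut at x = -46, y = 6 mm. Axes as the rest. Can be pinched or pushed.
- queen: Bystander: black plastic chess queen, 92 mm tall, base 38 mm across; origin under its base. Do not disturb.
- knight: Bystander: maple chess knight, 76 mm tall, base 42 mm across; origin under its base. Do not disturb.
- pawn: Bystander: small maple pawn, 49 mm tall, base 30 mm across; origin under its base. Do not disturb.
- coaster: Bystander: round white ceramic coaster, 94 mm across, 8 mm thick; origin under its centre. Do not disturb.
- clipboard: Bystander: grey plastic clipboard 310 x 225 mm, 4 mm thick, with an empty steel clip 20 mm tall at its +x end; origin under its centre. Do not disturb.
- tea_mug: Bystander: white ceramic mug, 80 mm across, 90 mm tall, handle on its +y side reaching about 35 mm out; origin under its centre. Do not disturb.
There are look-alikes about, which are no part of the job. Leave any pink look-alike of the rest alone.

How it is judged:
On the way, in this order (a step that is already met when the one before it is completed fails the run):
1. the tin, upright and centred in the V, is pressed against both cheeks at once (more than 2 N on each) for 0.4 s, with the keeper still open (contact force between tin and cheek_left above 2 N and contact force between tin and cheek_right above 2 N and horizontal distance between tin_mid and seat below 0.003 m and angle between tin_mid's own z axis and vertical below 0.1 rad and value of joint keeper below 0.02 m), for 0.4 s.
2. the keeper bar is slid shut behind the seated tin (value of joint keeper above 0.052 m and horizontal distance between tin_mid and seat below 0.003 m), for 0.2 s.
At the end, for the whole second after the job is handed in: The tin stands upright (within 3 degrees) and still on the glass, its axis within 2.5 mm of the seat (touching or all but touching both faces of the V), and the keeper bar is shut (within 6 mm of its stop) (horizontal distance between tin_mid and seat below 0.0025 m and angle between tin_mid's own z axis and vertical below 0.05 rad and height (world z) of tin_mid below 0.036 m and linear speed of tin below 0.01 m/s and value of joint keeper above 0.052 m).
It fails at once if the tin is pressed against a cheek with more than 15 N (contact force between tin and cheek_left above 15 N or contact force between tin and cheek_right above 15 N).
It fails at once if a bystander is moved by more than 15 mm or tipped (distance of any of queen, knight, pawn, coaster, clipboard, tea_mug from where it was at the start of the episode above 0.015 m or angle between any of queen, knight, pawn, tea_mug's own z axis and vertical above 0.5 rad).
It also fails if it takes over 72 s, if anything falls off the work surface, if the arm or the gripper's body presses on something with over 40 N, if the wrist force passes 120 N, or if a joint passes its speed limit or range.

## Working session

There is one attempt and no reset: what is moved stays moved. The work goes in short steps, Python scripts to look and compute and a tool call to move; the robot and the scene stay as the last step left them, time stands still between calls to the robot, and variables do not carry over. Pictures are saved under pics/ and viewed, and the job is handed in when it is done.

Besides the shell and the picture viewer there is one more tool, called after "Request:" as name([rows], argument=value, ...), one row to a line, values as JSON. move_arm: Moves the arm, as the interface text tells. Its arguments: {"type":"object","properties":{"series":{"type":"array","items":{"type":"array","items":{"type":"number"}}},"claw":{"type":"number"},"newtons":{"type":"number"}},"required":["series"]}

```bash
mkdir -p pics
python3 - <<'E'
from bench import read_state, imaging, r
import cv2,numpy as np
print(read_state())
for n in("scene","top"):
    p,d=imaging.camera(n); cv2.imwrite(f"pics/{n}0.png",p[:,:,::-1]); np.savez(f"{n}0.npz",p=p,d=d)
    print(n,imaging.get_calibration(n))
E
```

```text
{'time': 0.0, 'joint_positions': array([ 1.13237324,  0.33288709, -0.06469768,  1.460948  ,  0.02160921,
        1.34991419, -0.08852253]), 'joint_vel': array([-8.90128306e-04,  6.58070087e-05,  2.29531494e-03,  1.02402131e-03,
       -8.04399196e-04, -3.08465576e-04, -2.16230733e-03]), 'joint_torque': array([-3.38172058e-04, -6.23250461e+01,  2.46615621e-02, -3.89899671e+01,
       -6.12668367e-02,  3.98659345e-02,  1.18667708e-04]), 'ee_pos': array([ 0.2522783 , -0.57135111,  0.19824128]), 'eef_rot': array([ 9.78464042e-01,  2.06416050e-01, -1.88790736e-04, -7.05561495e-04]), 'ft_force': array([-0.30608762, -0.200982  ,  0.26643677]), 'torque': array([0.00858691, 0.07737479, 0.01676832]), 'width': 0.08671539164568498}
scene {'camera_matrix': array([[458.88058296,   0.        , 243.62755578],
       [  0.        , 458.88058296, 190.48169037],
       [  0.        ,   0.        ,   1.        ]]), 'R': array([[ 0.88731194,  0.46109539, -0.00828094],
       [ 0.28117662, -0.55514237, -0.78278775],
       [-0.36553692,  0.6922485 , -0.6222337 ]]), 't': array([-0.44942776, -0.03370831,  1.59976438])}
top {'camera_matrix': array([[357.16720874,   0.        , 254.0990656 ],
       [  0.        , 357.16720874, 187.99831517],
       [  0.        ,   0.        ,   1.        ]]), 'R': array([[ 0.02741872, -0.99950716,  0.01528566],
       [-0.99268478, -0.02902384, -0.11719444],
       [ 0.11758033, -0.01196052, -0.99299135]]), 't': array([0.03599727, 0.47782099, 1.41498417])}
```

View pics/scene0.png

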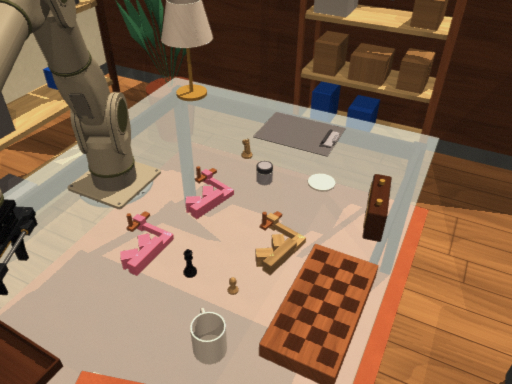

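View pics/top0.png

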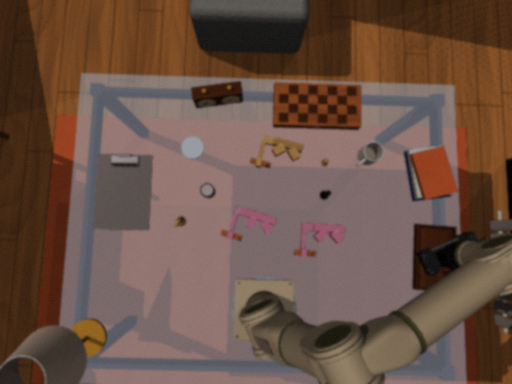

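The tin is at scene (264,172) / top (207,190). The maple rest is at scene (280,243) / top (280,150), with its orange-brown keeper at top (262,162), and the pink look-alikes are separate. I'll zoom in next.

Run:
```python
import cv2,numpy as np
a=np.load("scene0.npz")['p'][:,:,::-1]; b=np.load("top0.npz")['p'][:,:,::-1]
x=cv2.resize(a[150:280,220:320],None,fx=4,fy=4,interpolation=cv2.INTER_CUBIC)
y=cv2.resize(b[125:205,190:340],None,fx=5,fy=5,interpolation=cv2.INTER_CUBIC)
cv2.imwrite("pics/sz.png",x);cv2.imwrite("pics/tz.png",y)
```

```text
(no output)
```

View pics/sz.png

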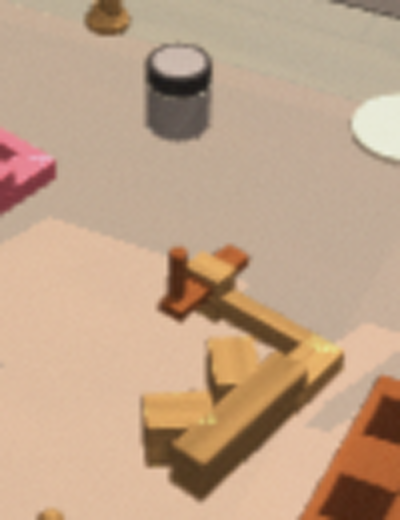

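View pics/tz.png

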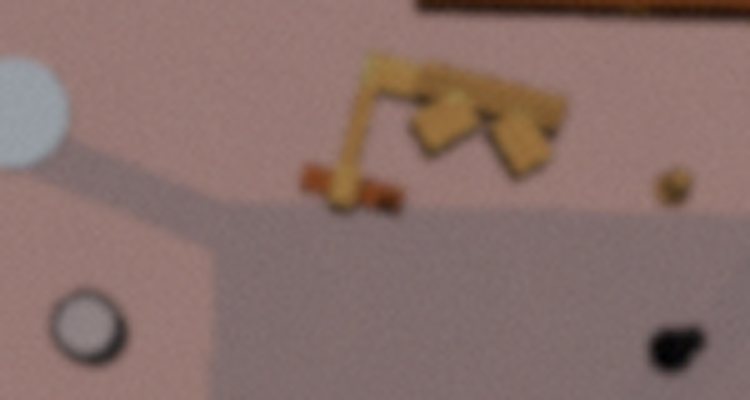

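```bash
cat > h.py <<'E'
import numpy as np
from bench import imaging
def ray(n,u,v,z):
    c=imaging.get_calibration(n);K,R,t=c['camera_matrix'],c['R'],c['t']
    o=-R.T@t; d=R.T@np.linalg.inv(K)@np.array([u,v,1.]); return (o+d*(z-o[2])/d[2])
def proj(n,X):
    c=imaging.get_calibration(n); q=c['camera_matrix']@(c['R']@np.asarray(X,float)+c['t']); return q[:2]/q[2]
E
python3 - <<'E'
import cv2,numpy as np
from h import *
a=np.load("scene0.npz");b=np.load("top0.npz")
def crop(p,x0,y0,w,h,f,nm):
    c=cv2.resize(p[y0:y0+h,x0:x0+w,::-1],None,fx=f,fy=f,interpolation=cv2.INTER_CUBIC)
    for i in range(0,w,5):
        cv2.putText(c,str(x0+i),(i*f,8),0,.3,(0,0,0),1); cv2.line(c,(i*f,0),(i*f,c.shape[0]),(0,0,0) if i%10==0 else (90,90,90),1) if i%10==0 else 0
    for i in range(0,h,10):
        cv2.putText(c,str(y0+i),(0,i*f+8),0,.3,(0,0,0),1); cv2.line(c,(0,i*f),(c.shape[1],i*f),(0,0,0),1)
    cv2.imwrite(nm,c)
crop(a['p'],250,205,65,70,8,"pics/s_rest.png")
crop(b['p'],245,130,65,42,12,"pics/t_rest.png")
for n,e in(("scene",a),("top",b)):
    hsv=cv2.cvtColor(e['p'],cv2.COLOR_RGB2HSV)
    K=imaging.get_calibration(n)
    for nm,(u,v) in {'scene':dict(tin=(264,166),floor=(240,200)),'top':dict(tin=(206,190),floor=(230,190))}[n].items():
        d=e['d'][v,u]; X=K['R'].T@(np.linalg.inv(K['camera_matrix'])@[u,v,1]*d-K['t']); print(n,nm,d,X)
E
```

```text
scene tin 1.5476289 [0.46506788 0.22994325 0.0663961 ]
scene floor 1.5129981 [ 0.43818835  0.10551517 -0.00058665]
top tin 1.401714 [0.45880437 0.23845172 0.06481885]
top floor 1.4667284 [0.46854935 0.14790574 0.00159002]
```

View pics/s_rest.png

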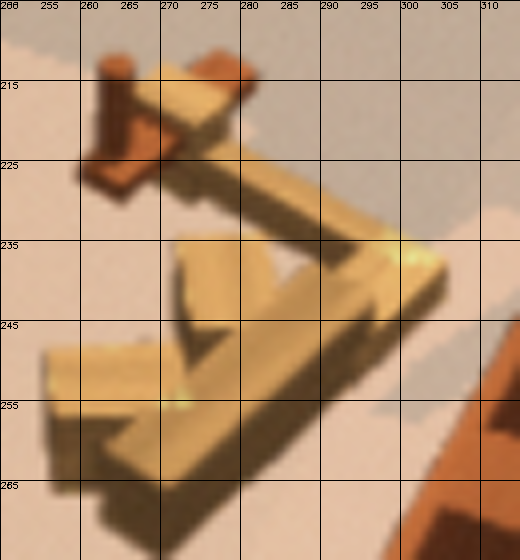

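View pics/t_rest.png

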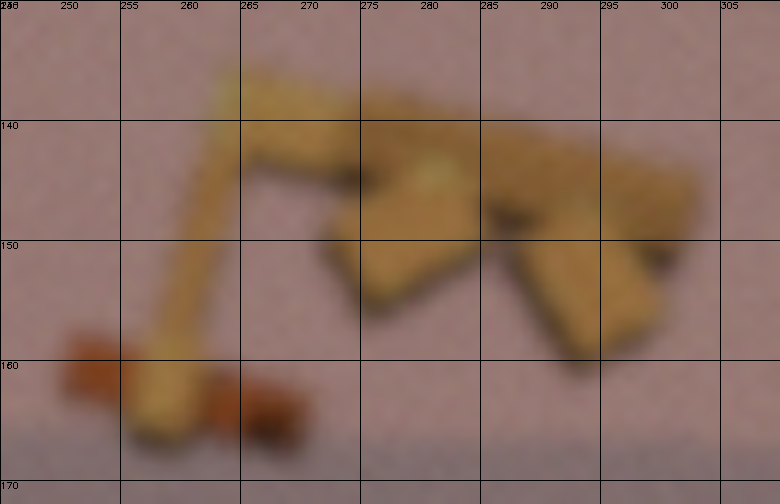

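```bash
cat > fit.py <<'E'
import numpy as np,cv2
from h import *
from scipy.optimize import least_squares
S=[((105,443),(47,-61)),((167,486),(77,-61)),((375,305),(77,61)),((45,352),(3,-37)),((52,415),(27,-61)),((173,236),(3,37)),((268,234),(27,61))]
T=[((322,238),(27,61)),((376,308),(3,37)),((580,368),(3,-37)),((664,306),(27,-61)),((700,172),(77,-61)),((362,88),(77,61))]
obs=[]
for (p,q) in S: obs.append(("scene",250+(p[0]+.5)/8-.5,205+(p[1]+.5)/8-.5,q))
for (p,q) in T: obs.append(("top",245+(p[0]+.5)/12-.5,130+(p[1]+.5)/12-.5,q))
def rt(p,q): c,s=np.cos(p[2]),np.sin(p[2]); return np.array([p[0]+c*q[0]-s*q[1],p[1]+s*q[0]+c*q[1]])
def fit(sel):
    P=[(ray(n,u,v,.04)[:2],np.array(q)/1e3) for n,u,v,q in obs if n in sel]
    f=lambda p:np.concatenate([rt(p,q)-w for w,q in P])
    s=least_squares(f,[.6,0,-.2]); return s.x,(s.fun.reshape(-1,2)*1e3).round(1)
if __name__=="__main__":
    for sel in (("scene",),("top",),("scene","top")):
        x,r=fit(sel);print(sel,x,np.degrees(x[2]));print(r.tolist())
    for n in("scene","top"):
        p=np.load(n+"0.npz")['p']; x0,y0=(245,150) if n=="scene" else(190,175); 
        f=8;x0,y0,w,h=(245,150,40,45) if n=="scene" else(192,175,30,30)
        cv2.imwrite(f"pics/{n}_tin.png",cv2.resize(p[y0:y0+h,x0:x0+w,::-1],None,fx=10,fy=10,interpolation=cv2.INTER_CUBIC))
E
python3 fit.py
```

```text
('scene',) [ 0.60335074 -0.0681826  -0.24738942] -14.174369462380334
[[-1.8, -3.3], [0.3, -2.5], [0.6, 4.8], [-1.4, 1.6], [0.6, -1.8], [1.3, 0.2], [0.3, 1.1]]
('top',) [ 0.59914205 -0.06923573 -0.21048363] -12.059823458203448
[[3.2, 0.9], [-1.7, 1.2], [1.3, -1.9], [-2.4, -2.2], [-0.2, -1.0], [-0.3, 2.9]]
('scene', 'top') [ 0.6012894  -0.06874816 -0.22788326] -13.056749092328628
[[-2.5, -3.2], [-0.2, -1.9], [-2.3, 6.0], [-2.7, 0.9], [-0.2, -2.2], [-1.4, -0.2], [-2.8, 1.3], [6.3, 0.7], [1.1, 1.5], [2.8, -1.3], [-1.4, -1.9], [0.6, -1.6], [2.6, 1.9]]
```

Run:
```python
import cv2,numpy as np
a=cv2.imread("pics/scene_tin.png");b=cv2.imread("pics/top_tin.png")
c=np.zeros((450,710,3),np.uint8);c[:450,:400]=a;c[:300,405:705]=b;cv2.imwrite("pics/tins.png",c)
```

```text
(no output)
```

View pics/tins.png

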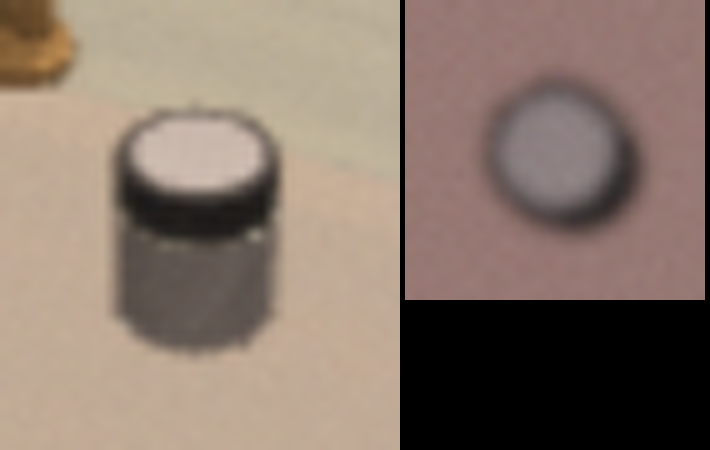

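```bash
cat > ov.py <<'E'
from fit import *
import sys
pose=[float(v) for v in sys.argv[1:4]]
L=[[(47,-61),(77,-61),(77,61),(47,61),.04],[(3,37),(27,61),(39.6+24,24),(39.6,0),.04],[(3,-37),(27,-61),(39.6+24,-24),(39.6,0),.04],
[(-26,86),(-26,108),(-58,108),(-58,86),.042],[(-31,50),(-53,50),(-53,135),(-31,135),.036],[(-53,71),(-39,71),(-39,57),(-53,57),.078]]
ims=[]
for n,x0,y0,w,h,f in(("scene",250,205,65,70,7),("top",245,130,65,42,11)):
    p=np.load(n+"0.npz")['p'][y0:y0+h,x0:x0+w,::-1]
    c=cv2.resize(p,None,fx=f,fy=f,interpolation=cv2.INTER_CUBIC)
    for l in L:
        pts=np.array([(proj(n,[*rt(pose,np.array(q)/1e3),l[4]])-[x0,y0]+.5)*f for q in l[:4]])
        cv2.polylines(c,[pts.round().astype(int)],True,(0,0,255),1)
    cv2.imwrite(f"pics/ov_{n}_{sys.argv[4]}.png",c)
E
python3 ov.py .6013 -.0687 -.228 a
python3 - <<'E'
from h import *
print(ray("scene",245+19.7-.45,150+15.2-.45,.065),ray("top",192+14.8-.45,175+15.2-.45,.065))
E
```

```text
[0.46186413 0.23870167 0.065     ] [0.45981104 0.23710177 0.065     ]
```

View pics/ov_scene_a.png

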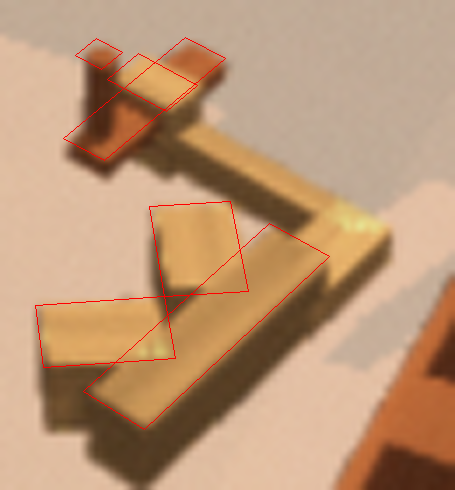

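View pics/ov_top_a.png

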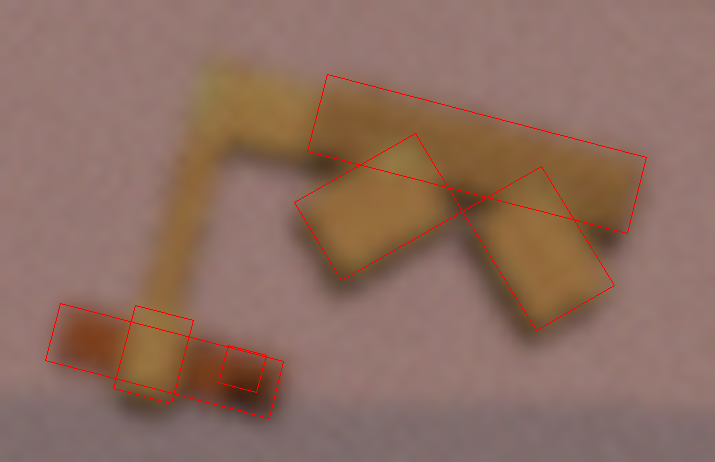

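The fitted outline matches both views to about 2 mm. Rest: (0.601, -0.069), yaw -13°. Tin: (0.461, 0.238). First move: lift clear and align the tool's axes with the rest.

Request:
move_arm([
  [0.033,-0.026,0,0.065],
  [0.066,-0.052,0,0.13],
  [0.099,-0.078,0,0.195],
  [0.132,-0.104,0,0.26],
  [0.165,-0.13,0,0.325],
  [0.198,-0.156,0,0.39],
  [0.231,-0.182,0,0.455],
  [0.264,-0.208,0,0.52],
  [0.297,-0.234,0,0.585],
  [0.331,-0.26,0,0.644],
  [0.331,-0.26,0,0.644],
  [0.331,-0.26,0,0.644],
], claw=1)

```text
time: 1.3
ee_pos: [0.4504, -0.1995, 0.1988]
eef_rot: [0.994, -0.113, -0.0, 0.0]
ft_force: [0.3, -0.1, 0.5]
width: 0.0871
```

```bash
cat > st.py <<'E'
from bench import read_state
import numpy as np
from scipy.spatial.transform import Rotation as Ro
REST=np.array([.6013,-.0687,-.228]); TIN=np.array([.461,.238])
def rf(p): d=np.asarray(p)[:2]-REST[:2];c,s=np.cos(REST[2]),np.sin(REST[2]);return np.array([c*d[0]+s*d[1],-s*d[0]+c*d[1]])
if __name__=="__main__":
    s=read_state();R=Ro.from_quat(s['eef_rot']).as_matrix()
    print('t',s['time'],'tcp',s['ee_pos'].round(4),'restframe mm',(rf(s['ee_pos'])*1e3).round(1),'w',s['width'].round(4))
    print('yaw err',np.arctan2(R[1,0],R[0,0])-REST[2],'tilt',R[:2,2].round(4))
    f=s['ft_force'];c,sn=np.cos(REST[2]),np.sin(REST[2]);print('F rest',(c*f[0]+sn*f[1]).round(2),(-sn*f[0]+c*f[1]).round(2),f[2].round(2))
    print('tin rest mm',(rf(TIN)*1e3).round(1), 'tool shift to tin', (R.T@(np.array([*TIN,0.044])-s['ee_pos'])).round(4))
    print('q',s['joint_positions'].round(2))
E
python3 st.py
```

```text
Traceback (most recent call last):
  File "st.py", line 8, in <module>
    print('t',s['time'],'tcp',s['ee_pos'].round(4),'restframe mm',(rf(s['ee_pos'])*1e3).round(1),'w',s['width'].round(4))
                                                                                                     ^^^^^^^^^^^^^^^^
AttributeError: 'float' object has no attribute 'round'
```

```bash
sed -i "s/s\['width'\].round(4)/round(s['width'],4)/" st.py; python3 st.py
```

```text
t 1.3 tcp [ 0.4504 -0.1995  0.1988] restframe mm [-117.5 -161.6] w 0.0871
yaw err 0.0024225603731840573 tilt [-0.0005 -0.0001]
F rest 0.27 -0.03 0.46
tin rest mm [-206.   267.1] tool shift to tin [-0.0874 -0.4288  0.1548]
q [ 0.66  0.06 -0.35  1.79  0.02  1.3  -1.49]
```

Request:
move_arm([
  [-0.009,-0.043,0,0],
  [-0.018,-0.086,0,0],
  [-0.026,-0.129,0,0],
  [-0.035,-0.172,0,0],
  [-0.044,-0.215,0,0],
  [-0.053,-0.257,0,0],
  [-0.061,-0.3,0,0],
  [-0.07,-0.343,0,0],
  [-0.079,-0.386,0,0],
  [-0.0875,-0.429,0,0],
  [-0.0875,-0.429,0.03,0],
  [-0.0875,-0.429,0.06,0],
  [-0.0875,-0.429,0.09,0],
  [-0.0875,-0.429,0.09,0],
])

```text
time: 2.7
ee_pos: [0.4605, 0.2346, 0.1053]
eef_rot: [0.993, -0.115, -0.003, 0.002]
ft_force: [-0.3, 0.0, 0.8]
width: 0.087
```

```bash
python3 st.py
python3 - <<'E'
from bench import imaging
import cv2,numpy as np
p,d=imaging.camera("scene")
c=cv2.resize(p[100:240,190:330,::-1],None,fx=4,fy=4,interpolation=cv2.INTER_CUBIC);cv2.imwrite("pics/g1.png",c)
E
```

```text
t 2.7 tcp [0.4605 0.2346 0.1053] restframe mm [-205.7  263.6] w 0.087
yaw err -0.001758373315492695 tilt [-0.0061 -0.003 ]
F rest -0.35 -0.05 0.76
tin rest mm [-206.   267.1] tool shift to tin [ 0.0001 -0.0037  0.0613]
q [ 0.12  0.26 -0.77  1.82  0.2   1.14 -2.51]
```

View pics/g1.png

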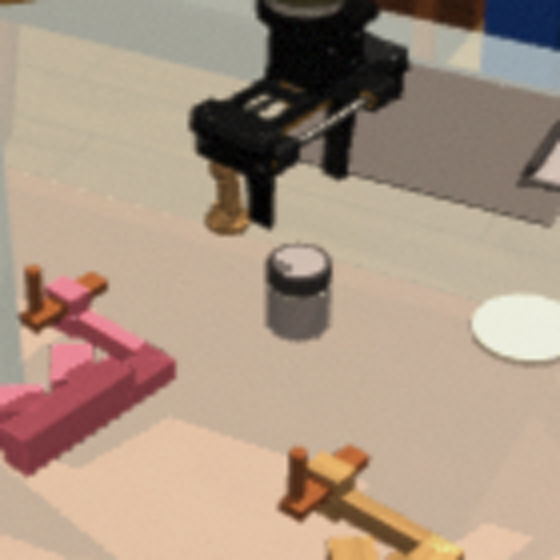

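Run:
```python
from h import *
from bench import read_state
e=read_state()['ee_pos']
f=lambda q:((q-[190,100]+.5)*4).round()
print(f(proj("scene",e)),f(proj("scene",[.461,.238,.065])),f(proj("scene",e+[.0226*2,.0974*.5-.0,0])))
from scipy.spatial.transform import Rotation as Ro
R=Ro.from_quat(read_state()['eef_rot']).as_matrix()
for s in(-.05,.05): print(f(proj("scene",e+R[:,1]*s)))
```

```text
[298. 221.] [298. 261.] [372. 205.]
[335. 195.]
[260. 247.]
```

Run:
```python
from h import *
import cv2
from bench import read_state
print(read_state()['ee_pos'])
p,d=imaging.camera("scene")
print(read_state()['ee_pos'],read_state()['joint_vel'].round(3))
np.savez("s1.npz",p=p,d=d)
x0,y0=230,120
c=cv2.resize(p[y0:y0+70,x0:x0+65,::-1],None,fx=9,fy=9,interpolation=cv2.INTER_NEAREST)
cv2.imwrite("pics/g2.png",c)
K=imaging.get_calibration("scene")
v,u=np.mgrid[y0:y0+70,x0:x0+65]; v=v.ravel();u=u.ravel();dd=d[v,u]
X=(K['R'].T@(np.linalg.inv(K['camera_matrix'])@np.array([u,v,np.ones_like(u)])*dd-K['t'][:,None])).T
g=p[v,u].max(1)<70
m=g&(dd>0)&(X[:,2]>.05)&(X[:,2]<.16)
for uu,vv,x in list(zip(u[m],v[m],X[m]))[::9]: print(uu,vv,x.round(3))
```

```text
[0.46156337 0.23562317 0.10780038]
[0.46251365 0.23651037 0.10944077] [ 0.    -0.025 -0.013 -0.029 -0.003  0.001 -0.005]
271 135 [0.464 0.283 0.159]
274 137 [0.478 0.276 0.159]
276 138 [0.482 0.282 0.153]
271 140 [0.466 0.279 0.142]
273 141 [0.473 0.279 0.14 ]
274 143 [0.478 0.277 0.135]
256 150 [0.455 0.187 0.153]
253 152 [0.444 0.189 0.141]
256 153 [0.456 0.187 0.142]
256 155 [0.457 0.184 0.136]
271 168 [0.489 0.234 0.064]
258 170 [0.452 0.211 0.058]
267 170 [0.482 0.219 0.063]
262 171 [0.468 0.209 0.06 ]
271 171 [0.489 0.235 0.051]
268 172 [0.486 0.218 0.056]
```

View pics/g2.png

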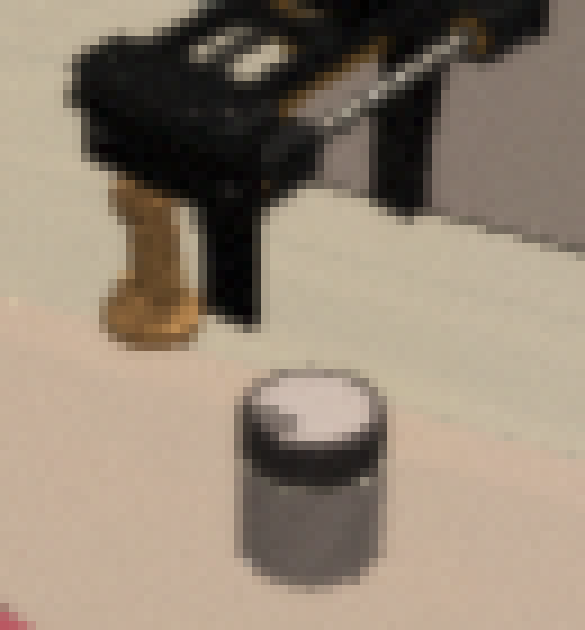

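The open fingers' tips sit about 20 mm above the TCP, because these fingers swing and lengthen as they close. Now descending to a TCP height of about 0.036 to grip high on the tin.

Request:
move_arm([
  [0,-0.001,0.025,0],
  [0,-0.001,0.05,0],
  [0,-0.001,0.073,0],
  [0,-0.001,0.073,0],
  [0,-0.001,0.073,0],
  [0,-0.001,0.073,0],
])

```text
time: 3.4
ee_pos: [0.4637, 0.2389, 0.0381]
eef_rot: [0.993, -0.114, 0.001, -0.001]
ft_force: [0.9, -0.1, 0.4]
width: 0.0869
```

Request:
move_arm([
  [0,0,0,0],
  [0,0,0,0],
  [0,0,0,0],
  [0,0,0,0],
  [0,0,0,0],
  [0,0,0,0],
  [0,0,0,0],
  [0,0,0,0],
], claw=-1, newtons=10)

```text
time: 4.2
ee_pos: [0.4623, 0.2383, 0.036]
eef_rot: [0.993, -0.114, 0.0, 0.0]
ft_force: [-0.8, -1.1, 2.1]
width: 0.0554
```

```bash
python3 st.py
python3 - <<'E'
from h import *
import cv2
p,d=imaging.camera("scene")
x0,y0=230,120
c=cv2.resize(p[y0:y0+70,x0:x0+65,::-1],None,fx=8,fy=8,interpolation=cv2.INTER_NEAREST)
cv2.imwrite("pics/g3.png",c)
E
```

```text
t 4.2 tcp [0.4623 0.2383 0.036 ] restframe mm [-204.8  267.6] w 0.0554
yaw err -0.00019909610032672886 tilt [-0.     -0.0003]
F rest -0.54 -1.26 2.12
tin rest mm [-206.   267.1] tool shift to tin [-0.0012  0.0006 -0.008 ]
q [ 0.05  0.35 -0.71  1.89  0.27  1.   -2.57]
```

View pics/g3.png

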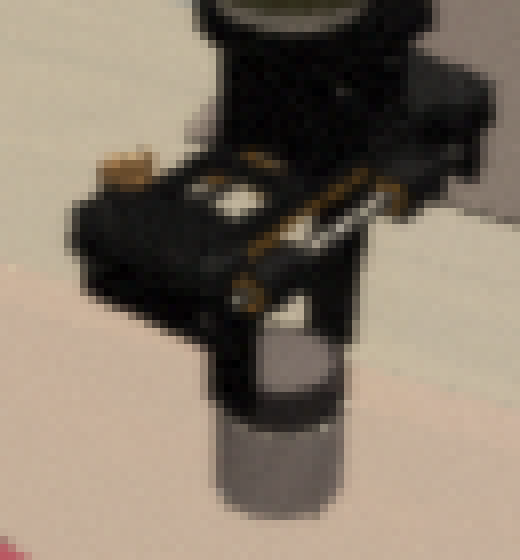

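Request:
move_arm([
  [0,0,-0.03,0],
  [0,0,-0.065,0],
  [0,0,-0.1,0],
  [0.01,0.03,-0.1,0],
  [0.02,0.07,-0.1,0],
  [0.04,0.11,-0.1,0],
  [0.06,0.15,-0.1,0],
  [0.08,0.19,-0.1,0],
  [0.1,0.23,-0.1,0],
  [0.12,0.26,-0.1,0],
  [0.14,0.2675,-0.1,0],
  [0.165,0.2675,-0.1,0],
  [0.185,0.2675,-0.1,0],
  [0.185,0.2675,-0.1,0],
  [0.185,0.2675,-0.1,0],
  [0.185,0.2675,-0.1,0],
])

```text
time: 5.85
ee_pos: [0.5812, -0.0635, 0.1357]
eef_rot: [0.994, -0.114, -0.0, 0.0]
ft_force: [0.5, -0.0, -2.9]
width: 0.0553
```

```bash
python3 st.py
python3 - <<'E'
from h import *
import cv2
p,d=imaging.camera("scene")
x0,y0=230,170
c=cv2.resize(p[y0:y0+100,x0:x0+100,::-1],None,fx=6,fy=6,interpolation=cv2.INTER_CUBIC)
cv2.imwrite("pics/g4.png",c)
E
```

```text
t 5.85 tcp [ 0.5812 -0.0635  0.1357] restframe mm [-20.8   0.5] w 0.0553
yaw err 0.00044872654327823835 tilt [-0.001   0.0001]
F rest 0.54 0.07 -2.95
tin rest mm [-206.   267.1] tool shift to tin [-0.185  -0.2666  0.0919]
q [ 0.45  0.33 -0.51  1.63  0.17  1.22 -1.89]
```

View pics/g4.png

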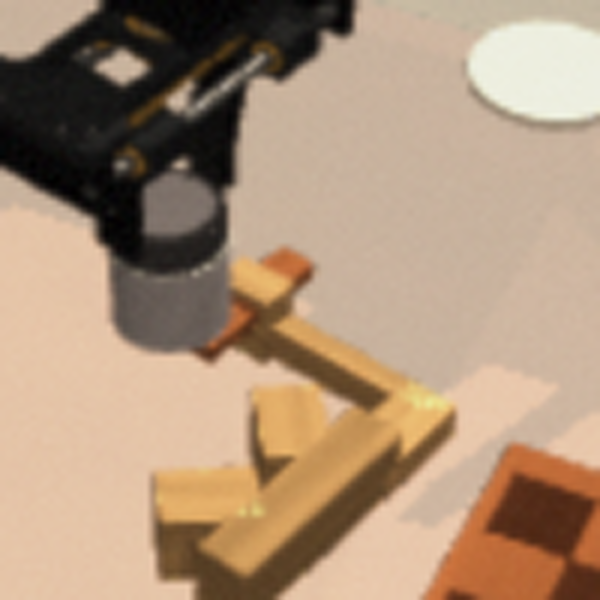

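Request:
move_arm([
  [0.004,0,0.03,0],
  [0.004,0,0.06,0],
  [0.004,0,0.08,0],
  [0.004,0,0.09,0],
  [0.004,0,0.096,0],
  [0.004,0,0.099,0],
  [0.004,0,0.0995,0],
  [0.004,0,0.0995,0],
  [0.004,0,0.0995,0],
  [0.004,0,0.0995,0],
])

```text
time: 6.9
ee_pos: [0.5866, -0.0649, 0.0374]
eef_rot: [0.993, -0.114, 0.001, 0.0]
ft_force: [2.0, 0.4, 0.8]
width: 0.0549
```

```bash
python3 st.py
```

```text
t 6.9 tcp [ 0.5866 -0.0649  0.0374] restframe mm [-15.1   0.3] w 0.0549
yaw err -0.00020446924260730803 tilt [ 0.0017 -0.0003]
F rest 1.82 0.8 0.82
tin rest mm [-206.   267.1] tool shift to tin [-0.1909 -0.2667 -0.0069]
q [ 0.43  0.44 -0.49  1.71  0.23  1.04 -1.94]
```

Request:
move_arm([
  [0,0,0,0],
  [0,0,0,0],
  [0,0,0,0],
  [0,0,0,0],
  [0,0,0,0],
], claw=0.56)

```text
time: 7.4
ee_pos: [0.5859, -0.0649, 0.0365]
eef_rot: [0.993, -0.114, -0.0, 0.0]
ft_force: [0.5, -0.3, -0.4]
width: 0.0677
```

Request:
move_arm([
  [0,0,-0.015,0],
  [0,0,-0.035,0],
  [0,0,-0.065,0],
  [0,0,-0.085,0],
  [-0.03,0,-0.085,0],
  [-0.06,0,-0.085,0],
  [-0.08,0,-0.085,0],
  [-0.08,0,-0.085,0],
])

```text
time: 8.2
ee_pos: [0.5065, -0.0463, 0.1229]
eef_rot: [0.994, -0.113, 0.0, 0.001]
ft_force: [-0.2, -0.5, 0.4]
width: 0.0676
```

Request:
move_arm([
  [0,0,0,0],
  [0,0,0,0],
  [0,0,0,0],
  [0,0,0,0],
  [0,0,0,0],
], claw=-1)

```text
time: 8.7
ee_pos: [0.5081, -0.0467, 0.1214]
eef_rot: [0.993, -0.114, -0.0, -0.0]
ft_force: [-0.2, -0.4, 0.8]
width: 0.0357
```

```bash
python3 st.py
python3 - <<'E'
from h import *
import cv2
p,d=imaging.camera("scene")
x0,y0=230,170
c=cv2.resize(p[y0:y0+100,x0:x0+100,::-1],None,fx=6,fy=6,interpolation=cv2.INTER_CUBIC)
cv2.imwrite("pics/g5.png",c)
E
```

```text
t 8.7 tcp [ 0.5081 -0.0467  0.1214] restframe mm [-95.7   0.3] w 0.0357
yaw err -0.00016955686303393724 tilt [-0.0003  0.0003]
F rest -0.12 -0.43 0.85
tin rest mm [-206.   267.1] tool shift to tin [-0.1103 -0.2667  0.0775]
q [ 0.5   0.18 -0.54  1.84  0.1   1.15 -1.88]
```

View pics/g5.png

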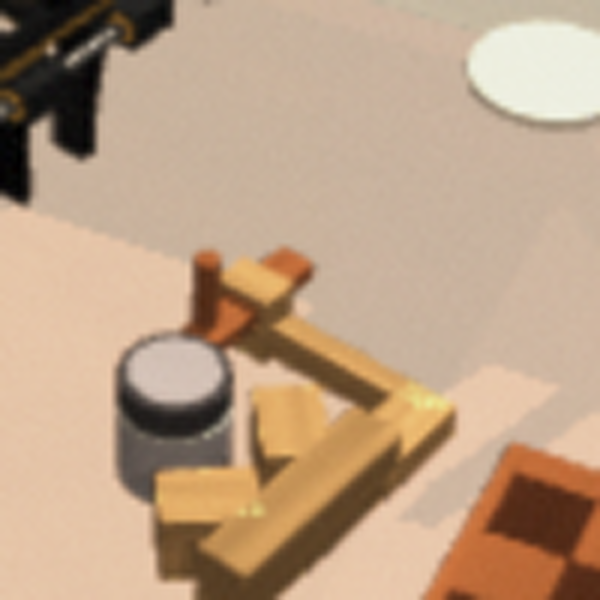

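Run:
```python
from h import *
from st import rf
q=ray("scene",230+176/6-.45,170+370/6-.45,.065);print(q,rf(q)*1e3)
import cv2
p,d=imaging.camera("top"); x0,y0=245,130
cv2.imwrite("pics/t5.png",cv2.resize(p[y0:y0+45,x0:x0+65,::-1],None,fx=12,fy=12,interpolation=cv2.INTER_CUBIC))
```

```text
[ 0.5883079 -0.0624438  0.065    ] [-14.0699543   3.1576871]
```

View pics/t5.png

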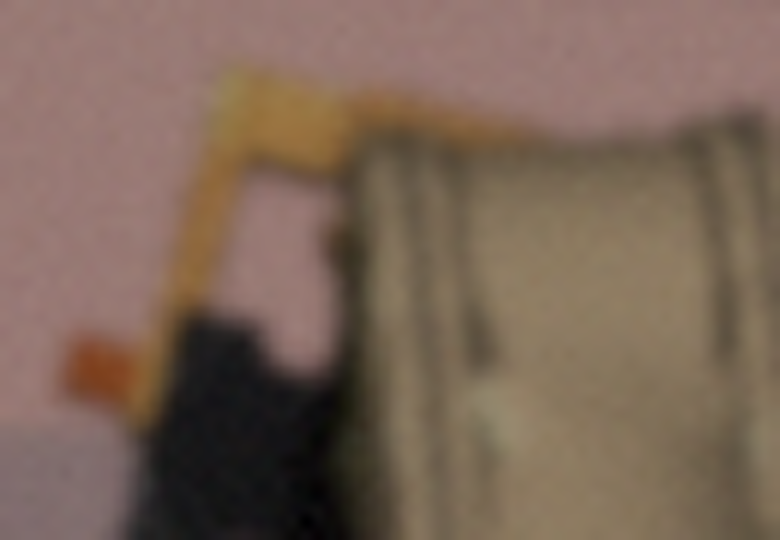

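Request:
move_arm([
  [0,0,0.035,0],
  [0,0,0.07,0],
  [0,0,0.09,0],
  [0,0,0.101,0],
  [0,0,0.101,0],
  [0,0,0.101,0],
  [0.015,0,0.101,0],
  [0.03,0,0.101,0],
  [0.033,0,0.101,0],
  [0.035,0,0.101,0],
  [0.035,0,0.101,0],
  [0.035,0,0.101,0],
])

```text
time: 10.0
ee_pos: [0.5417, -0.0546, 0.0208]
eef_rot: [0.994, -0.114, 0.0, 0.0]
ft_force: [-0.4, -0.4, 0.1]
width: 0.0007
```

```bash
python3 st.py
python3 - <<'E'
from h import *
import cv2
p,d=imaging.camera("scene")
x0,y0=220,160
c=cv2.resize(p[y0:y0+100,x0:x0+100,::-1],None,fx=6,fy=6,interpolation=cv2.INTER_CUBIC)
cv2.imwrite("pics/g6.png",c)
E
```

```text
t 10.0 tcp [ 0.5417 -0.0546  0.0208] restframe mm [-61.3   0.3] w 0.0007
yaw err 6.264377825271339e-05 tilt [ 0.     -0.0002]
F rest -0.34 -0.53 0.09
tin rest mm [-206.   267.1] tool shift to tin [-0.1447 -0.2668 -0.0233]
q [ 0.45  0.38 -0.5   1.84  0.22  0.98 -1.95]
```

View pics/g6.png

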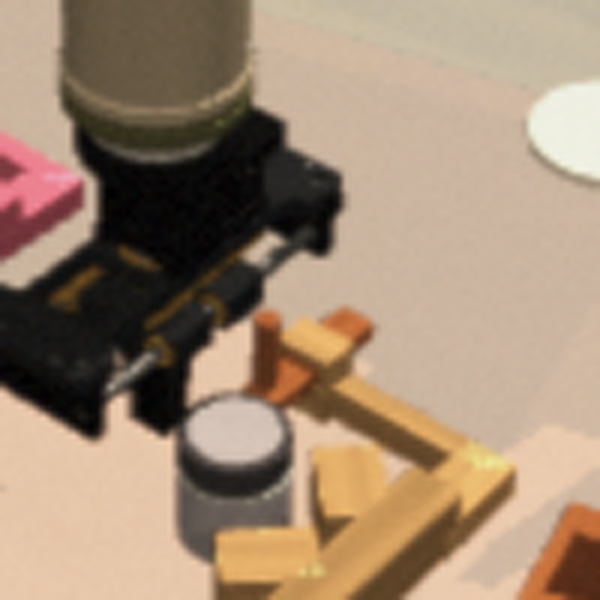

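Run:
```python
from h import *
from st import *
s=read_state();e=s['ee_pos'];R=Ro.from_quat(s['eef_rot']).as_matrix()
f=lambda X:((proj("scene",X)-[220,160]+.5)*6).round()
print('tcp',f(e))
for x in(-.0375,.0375):
  for y in(-.095,.095): print('body',x,-y,f(e+R@[x,y,-.070]))
d=imaging.camera("scene")[1]
K=imaging.get_calibration("scene")
for (a,b) in[(95,425),(90,400),(320,235),(325,210),(165,415),(160,390),(235,290)]:
    u,v=220+a//6,160+b//6; X=K['R'].T@(np.linalg.inv(K['camera_matrix'])@[u,v,1]*d[v,u]-K['t']); print(a,b,(rf(X)*1e3).round(),X[2].round(3))
```

```text
tcp [157. 456.]
body -0.0375 0.095 [221. 221.]
body -0.0375 -0.095 [-39. 420.]
body 0.0375 0.095 [340. 283.]
body 0.0375 -0.095 [ 82. 495.]
95 425 [-27. -83.] 0.125
90 400 [-24. -86.] 0.143
320 235 [-27.  82.] 0.127
325 210 [-25.  83.] 0.142
165 415 [-48.  -8.] 0.061
160 390 [-50. -11.] 0.077
235 290 [-24.  15.] 0.139
```

Run:
```python
from h import *
from st import *
p,d=imaging.camera("scene")
K=imaging.get_calibration("scene")
for u in(243,245,247,249):
  for v in range(224,236):
    X=K['R'].T@(np.linalg.inv(K['camera_matrix'])@[u,v,1]*d[v,u]-K['t']); print(u,v,p[v,u],(rf(X)*1e3).round(),X[2].round(3))
```

```text
243 224 [14 13 12] [-62. -10.] 0.074
243 225 [11  6  7] [-63.  -9.] 0.069
243 226 [14 13  9] [-64.  -8.] 0.063
243 227 [14 14 13] [-64.  -8.] 0.059
243 228 [12  6  9] [-63.  -9.] 0.057
243 229 [30 25 18] [-65.  -7.] 0.05
243 230 [119  95  80] [-64.  -9.] 0.048
243 231 [220 186 157] [-94.  26.] 0.0
243 232 [231 199 169] [-92.  24.] -0.001
243 233 [230 198 170] [-89.  20.] -0.0
243 234 [231 198 169] [-86.  17.] -0.0
243 235 [230 197 169] [-85.  16.] -0.003
245 224 [5 6 6] [-52. -12.] 0.081
245 225 [5 3 5] [-54. -11.] 0.075
245 226 [8 7 7] [-57.  -7.] 0.067
245 227 [7 6 6] [-55. -10.] 0.066
245 228 [8 7 7] [-55.  -9.] 0.061
245 229 [8 7 4] [-56.  -8.] 0.056
245 230 [20 16 15] [-55.  -9.] 0.054
245 231 [80 64 53] [-58.  -7.] 0.046
245 232 [184 153 128] [-85.  25.] 0.002
245 233 [228 195 164] [-84.  24.] -0.001
245 234 [231 200 170] [-85.  25.] -0.005
245 235 [230 199 169] [-79.  18.] -0.001
247 224 [7 7 5] [-50.  -6.] 0.078
247 225 [11 12 10] [-49.  -8.] 0.076
247 226 [10 10 10] [-50.  -7.] 0.071
247 227 [9 8 9] [-51.  -6.] 0.066
247 228 [8 5 6] [-51.  -5.] 0.061
247 229 [10  5  6] [-50.  -7.] 0.059
247 230 [12 11 10] [-49.  -7.] 0.056
247 231 [25 21 19] [-49.  -7.] 0.052
247 232 [100  82  68] [-51.  -5.] 0.045
247 233 [226 191 164] [-81.  30.] -0.003
247 234 [230 198 169] [-76.  24.] -0.0
247 235 [231 201 173] [-75.  22.] -0.002
249 224 [13 12 12] [-53.   6.] 0.067
249 225 [18 15 15] [-51.   4.] 0.066
249 226 [17 15 15] [-53.   6.] 0.059
249 227 [11 10 10] [-52.   5.] 0.057
249 228 [14 10 10] [-54.   7.] 0.051
249 229 [14 13 10] [-51.   3.] 0.052
249 230 [29 27 24] [-51.   4.] 0.047
249 231 [82 69 60] [-36. -14.] 0.065
249 232 [111  91  79] [-36. -14.] 0.061
249 233 [134 110  95] [-32. -19.] 0.064
249 234 [132 110  92] [-33. -18.] 0.059
249 235 [127 105  88] [-34. -17.] 0.053
```

The depth image puts the closed fingertips at z≈0.047 while the reported TCP is at 0.021. I need to know where the fingers really end before pushing low, so I'll probe downward in small steps and watch the force.

Request:
move_arm([
  [0,0,0.005,0],
  [0,0,0.01,0],
  [0,0,0.014,0],
  [0,0,0.014,0],
  [0,0,0.014,0],
  [0,0,0.014,0],
])

```text
time: 10.75
ee_pos: [0.5422, -0.0547, 0.0067]
eef_rot: [0.993, -0.114, 0.0, 0.0]
ft_force: [0.3, -0.2, -0.4]
width: 0.0006
```

Request:
move_arm([
  [0,0,0.001,0],
  [0,0,0.002,0],
  [0,0,0.003,0],
  [0,0,0.004,0],
  [0,0,0.004,0],
])

```text
time: 11.25
ee_pos: [0.5419, -0.0547, 0.0024]
eef_rot: [0.993, -0.114, -0.0, 0.0]
ft_force: [0.2, 0.1, -0.0]
width: 0.0002
```

Request:
move_arm([
  [0,0,0.001,0],
  [0,0,0.002,0],
  [0,0,0.003,0],
  [0,0,0.003,0],
])

```text
time: 11.65
ee_pos: [0.542, -0.0547, -0.0006]
eef_rot: [0.993, -0.114, -0.0, 0.0]
ft_force: [0.1, -0.1, 0.4]
width: 0.0006
```

```bash
python3 st.py
python3 - <<'E'
from h import *
import cv2
p,d=imaging.camera("scene")
x0,y0=220,160
c=cv2.resize(p[y0:y0+100,x0:x0+100,::-1],None,fx=6,fy=6,interpolation=cv2.INTER_CUBIC)
cv2.imwrite("pics/g7.png",c)
E
```

```text
t 11.65 tcp [ 0.542  -0.0547 -0.0006] restframe mm [-61.    0.2] w 0.0006
yaw err -0.00021857922666687624 tilt [-0.0002 -0.    ]
F rest 0.16 -0.05 0.42
tin rest mm [-206.   267.1] tool shift to tin [-0.1451 -0.2668 -0.0446]
q [ 0.44  0.41 -0.5   1.85  0.24  0.94 -1.96]
```

View pics/g7.png

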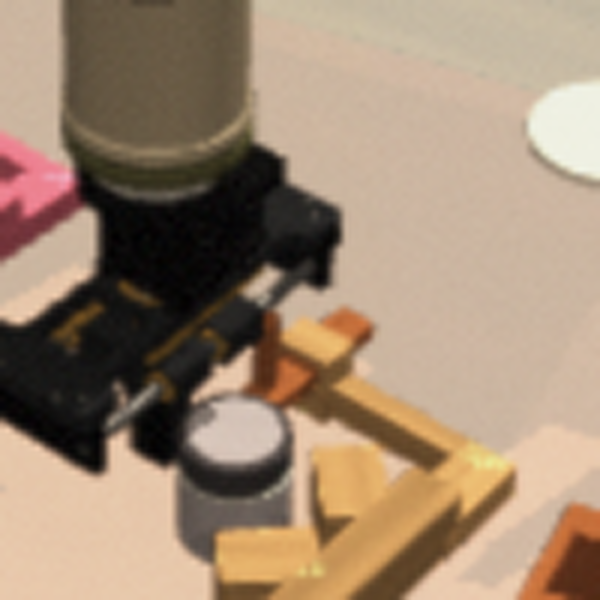

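There was no contact at a reported TCP of -0.6 mm, so the real tips are about 25 mm above the reported TCP. I'll keep lowering to a true tip height of about 12 mm.

Request:
move_arm([
  [0,0,0.001,0],
  [0,0,0.003,0],
  [0,0,0.005,0],
  [0,0,0.007,0],
  [0,0,0.007,0],
  [0,0,0.007,0],
])

```text
time: 12.3
ee_pos: [0.542, -0.0547, -0.0075]
eef_rot: [0.994, -0.114, -0.0, 0.0]
ft_force: [0.4, -0.0, -0.8]
width: 0.0001
```

Request:
move_arm([
  [0,0,0.001,0],
  [0,0,0.002,0],
  [0,0,0.003,0],
  [0,0,0.004,0],
  [0,0,0.005,0],
  [0,0,0.005,0],
])

```text
time: 12.9
ee_pos: [0.5419, -0.0547, -0.0126]
eef_rot: [0.994, -0.114, -0.0, 0.0]
ft_force: [0.6, -0.1, 0.2]
width: 0.0006
```

```bash
python3 st.py
python3 - <<'E'
from h import *
from st import *
p,d=imaging.camera("scene")
K=imaging.get_calibration("scene")
for u in(243,245,247,249):
  for v in range(233,242):
    X=K['R'].T@(np.linalg.inv(K['camera_matrix'])@[u,v,1]*d[v,u]-K['t']); print(u,v,p[v,u],(rf(X)*1e3).round(),X[2].round(3))
E
```

```text
t 12.9 tcp [ 0.5419 -0.0547 -0.0126] restframe mm [-61.    0.2] w 0.0006
yaw err -0.00015701922373809185 tilt [-0.0002 -0.    ]
F rest 0.58 0.05 0.22
tin rest mm [-206.   267.1] tool shift to tin [-0.145  -0.2668 -0.0566]
q [ 0.43  0.43 -0.49  1.86  0.25  0.91 -1.97]
243 233 [10  9  8] [-64.  -8.] 0.036
243 234 [12 10  8] [-65.  -8.] 0.031
243 235 [13 12 11] [-65.  -7.] 0.026
243 236 [11  8  8] [-68.  -4.] 0.018
243 237 [25 20 17] [-62. -10.] 0.022
243 238 [92 73 61] [-65.  -7.] 0.014
243 239 [217 185 157] [-70.  -2.] 0.003
243 240 [230 197 169] [-70.  -2.] -0.001
243 241 [230 199 170] [-67.  -5.] -0.001
245 233 [3 3 6] [-56.  -9.] 0.041
245 234 [5 5 5] [-52. -13.] 0.042
245 235 [6 4 3] [-57.  -7.] 0.031
245 236 [10  9 10] [-55. -10.] 0.031
245 237 [10  8 10] [-60.  -4.] 0.018
245 238 [16 13 13] [-56.  -8.] 0.02
245 239 [68 54 46] [-56.  -9.] 0.017
245 240 [185 154 130] [-66.   3.] -0.003
245 241 [227 193 164] [-62.  -2.] 0.0
247 233 [8 7 7] [-51.  -6.] 0.042
247 234 [ 9 10  8] [-52.  -5.] 0.037
247 235 [5 5 3] [-51.  -6.] 0.034
247 236 [11 12 13] [-49.  -8.] 0.032
247 237 [10 11  9] [-50.  -7.] 0.028
247 238 [7 6 7] [-49.  -7.] 0.024
247 239 [17 14 12] [-49.  -7.] 0.02
247 240 [87 69 58] [-50.  -7.] 0.015
247 241 [198 165 139] [-56.   1.] 0.001
249 233 [29 25 24] [-31. -21.] 0.065
249 234 [28 27 25] [-30. -21.] 0.062
249 235 [26 22 22] [-31. -20.] 0.057
249 236 [45 42 38] [-33. -18.] 0.05
249 237 [66 60 53] [-30. -22.] 0.051
249 238 [81 73 67] [-29. -22.] 0.047
249 239 [77 69 60] [-30. -22.] 0.043
249 240 [129 111  95] [-33. -18.] 0.035
249 241 [149 126 109] [-32. -19.] 0.031
```

Request:
move_arm([
  [0.002,0,0,0],
  [0.004,0,0,0],
  [0.006,0,0,0],
  [0.008,0,0,0],
  [0.01,0,0,0],
  [0.01,0,0,0],
])

```text
time: 13.55
ee_pos: [0.552, -0.057, -0.0125]
eef_rot: [0.993, -0.114, 0.0, -0.0]
ft_force: [-0.5, -0.3, -0.4]
width: 0.0004
```

Request:
move_arm([
  [0.001,0,0,0],
  [0.002,0,0,0],
  [0.003,0,0,0],
  [0.004,0,0,0],
  [0.004,0,0,0],
])

```text
time: 14.05
ee_pos: [0.5559, -0.058, -0.0125]
eef_rot: [0.993, -0.114, 0.0, 0.0]
ft_force: [-0.5, -0.3, 0.5]
width: 0.0006
```

```bash
python3 st.py
python3 - <<'E'
from h import *
import cv2
p,d=imaging.camera("scene")
x0,y0=220,170
c=cv2.resize(p[y0:y0+100,x0:x0+100,::-1],None,fx=6,fy=6,interpolation=cv2.INTER_CUBIC)
cv2.imwrite("pics/g8.png",c)
E
```

```text
t 14.05 tcp [ 0.5559 -0.058  -0.0125] restframe mm [-46.7   0.2] w 0.0006
yaw err -0.00032401388827010824 tilt [ 0.0002 -0.0001]
F rest -0.38 -0.35 0.48
tin rest mm [-206.   267.1] tool shift to tin [-0.1594 -0.2668 -0.0565]
q [ 0.43  0.45 -0.48  1.83  0.26  0.93 -1.97]
```

View pics/g8.png

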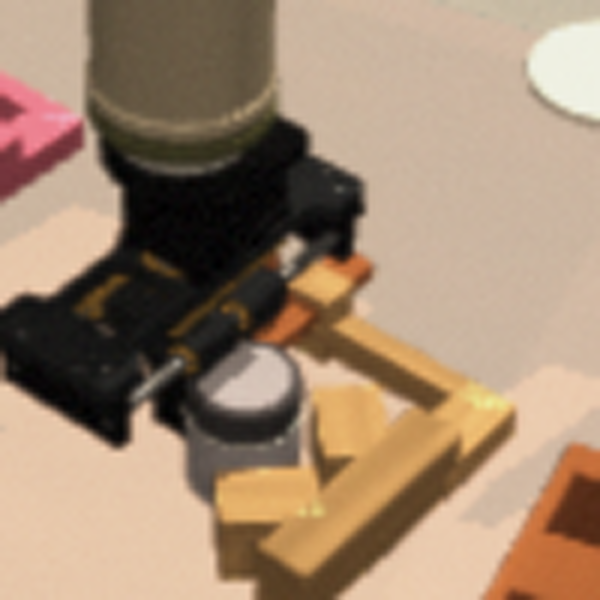

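Request:
move_arm([
  [0.001,0,0,0],
  [0.002,0,0,0],
  [0.003,0,0,0],
  [0.004,0,0,0],
  [0.004,0,0,0],
  [0.004,0,0,0],
])

```text
time: 14.7
ee_pos: [0.5598, -0.0589, -0.0124]
eef_rot: [0.993, -0.114, 0.0, 0.0]
ft_force: [0.2, 0.7, -0.3]
width: 0.0005
```

Request:
move_arm([
  [0.001,0,0,0],
  [0.001,0,0,0],
  [0.001,0,0,0],
])

```text
time: 15.0
ee_pos: [0.5606, -0.059, -0.0124]
eef_rot: [0.994, -0.114, 0.0, 0.0]
ft_force: [-0.6, 0.5, 0.4]
width: 0.0008
```

Request:
move_arm([
  [0.001,0,0,0],
  [0.001,0,0,0],
  [0.001,0,0,0],
])

```text
time: 15.3
ee_pos: [0.5616, -0.0593, -0.0124]
eef_rot: [0.993, -0.114, 0.0, 0.0]
ft_force: [0.2, -1.0, 0.4]
width: 0.0007
```

Request:
move_arm([
  [0.0005,0,0,0],
  [0.001,0,0,0],
  [0.001,0,0,0],
])

```text
time: 15.6
ee_pos: [0.5626, -0.0595, -0.0125]
eef_rot: [0.993, -0.114, 0.0, 0.0]
ft_force: [0.3, 0.2, -0.5]
width: 0.0004
```

Request:
move_arm([
  [0.0005,0,0,0],
  [0.001,0,0,0],
  [0.001,0,0,0],
])

```text
time: 15.9
ee_pos: [0.5636, -0.0597, -0.0125]
eef_rot: [0.993, -0.114, 0.0, 0.0]
ft_force: [-0.1, -0.2, -0.3]
width: 0.0003
```

```bash
python3 st.py
python3 - <<'E'
from h import *
import cv2
p,d=imaging.camera("scene")
x0,y0=235,205
c=cv2.resize(p[y0:y0+70,x0:x0+70,::-1],None,fx=8,fy=8,interpolation=cv2.INTER_CUBIC)
cv2.imwrite("pics/g9.png",c)
E
```

```text
t 15.9 tcp [ 0.5636 -0.0597 -0.0125] restframe mm [-38.8   0.2] w 0.0003
yaw err -0.0002813165466783174 tilt [ 0.0001 -0.0001]
F rest -0.0 -0.24 -0.28
tin rest mm [-206.   267.1] tool shift to tin [-0.1673 -0.2668 -0.0565]
q [ 0.42  0.47 -0.48  1.8   0.26  0.93 -1.97]
```

View pics/g9.png

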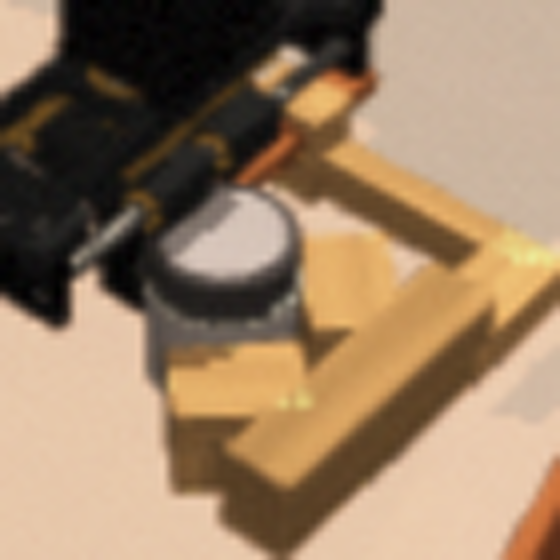

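Request:
move_arm([
  [0.0005,0,0,0],
  [0.001,0,0,0],
  [0.001,0,0,0],
])

```text
time: 16.25
ee_pos: [0.5645, -0.0599, -0.0124]
eef_rot: [0.993, -0.114, 0.0, 0.0]
ft_force: [-1.3, 0.7, 0.4]
width: 0.0005
```

Request:
move_arm([
  [0.0005,0,0,0],
  [0.001,0,0,0],
  [0.001,0,0,0],
])

```text
time: 16.55
ee_pos: [0.5648, -0.0604, -0.0127]
eef_rot: [0.993, -0.114, -0.001, 0.0]
ft_force: [-5.3, -0.7, 2.6]
width: 0.0004
```

```bash
python3 st.py
python3 - <<'E'
from h import *
from st import rf,REST
print(rf(ray("scene",235+230/8-.45,205+243/8-.45,.065))*1e3,(proj("scene",[*REST[:2],.065])-[235,205]+.5)*8)
E
```

```text
t 16.55 tcp [ 0.5648 -0.0604 -0.0127] restframe mm [-37.4  -0.1] w 0.0004
yaw err -0.00036149151411360436 tilt [-0.0013 -0.0003]
F rest -5.0 -1.89 2.56
tin rest mm [-206.   267.1] tool shift to tin [-0.1687 -0.2671 -0.0566]
q [ 0.42  0.47 -0.48  1.8   0.26  0.94 -1.97]
[ 4.91348889 -0.56548055] [220.48397967 236.27218621]
```

Request:
move_arm([
  [0.0003,0,0,0],
  [0.0005,0,0,0],
  [0.0005,0,0,0],
])

```text
time: 16.85
ee_pos: [0.565, -0.0606, -0.0127]
eef_rot: [0.993, -0.114, -0.001, 0.0]
ft_force: [-6.2, -1.3, 2.0]
width: 0.0005
```

```bash
python3 st.py
python3 - <<'E'
from h import *
import cv2
p,d=imaging.camera("scene")
x0,y0=235,205
c=cv2.resize(p[y0:y0+70,x0:x0+70,::-1],None,fx=8,fy=8,interpolation=cv2.INTER_CUBIC)
cv2.imwrite("pics/g10.png",c)
E
```

```text
t 16.85 tcp [ 0.565  -0.0606 -0.0127] restframe mm [-37.2  -0.3] w 0.0005
yaw err -0.000493886960780815 tilt [-0.0018 -0.0004]
F rest -5.76 -2.66 2.02
tin rest mm [-206.   267.1] tool shift to tin [-0.169  -0.2672 -0.0567]
q [ 0.42  0.47 -0.48  1.8   0.26  0.94 -1.97]
```

View pics/g10.png

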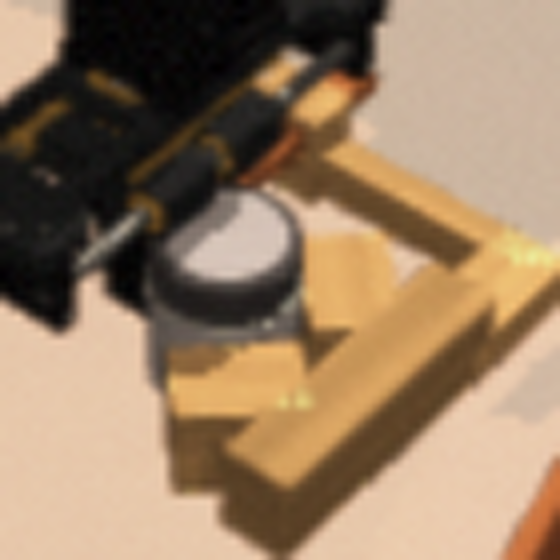

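A side force of -2.7 N on the tool suggests the tin is touching only the left cheek, with finger friction holding it off-centre. I'll ease the tool toward the right cheek (rest -y).

Request:
move_arm([
  [0,0.0005,0,0],
  [0,0.001,0,0],
  [0,0.001,0,0],
])

```text
time: 17.2
ee_pos: [0.565, -0.0606, -0.0127]
eef_rot: [0.994, -0.114, -0.001, -0.0]
ft_force: [-4.8, 2.0, 1.3]
width: 0.0004
```

```bash
python3 st.py
```

```text
t 17.2 tcp [ 0.565  -0.0606 -0.0127] restframe mm [-37.2  -0.3] w 0.0004
yaw err 0.0002555295679172731 tilt [-0.0013  0.0006]
F rest -5.16 0.91 1.3
tin rest mm [-206.   267.1] tool shift to tin [-0.1688 -0.2674 -0.0564]
q [ 0.42  0.47 -0.48  1.8   0.26  0.94 -1.97]
```

The tool is now blocked in y as well and Fy changed sign, so both cheeks are in contact. Increase the push to about 10 N and hold for a bit over a second.

Request:
move_arm([
  [0.0003,-0.0002,0,0],
  [0.0006,-0.0002,0,0],
  [0.0006,-0.0002,0,0],
  [0.0006,-0.0002,0,0],
])

```text
time: 17.6
ee_pos: [0.565, -0.0607, -0.0128]
eef_rot: [0.994, -0.114, -0.001, -0.0]
ft_force: [-8.7, 1.0, 4.3]
width: 0.0004
```

```bash
python3 st.py
```

```text
t 17.6 tcp [ 0.565  -0.0607 -0.0128] restframe mm [-37.2  -0.4] w 0.0004
yaw err 0.00016311391571419143 tilt [-0.0026  0.0003]
F rest -8.71 -0.97 4.35
tin rest mm [-206.   267.1] tool shift to tin [-0.1689 -0.2674 -0.0564]
q [ 0.42  0.47 -0.48  1.8   0.26  0.94 -1.97]
```

Request:
move_arm([
  [0.0002,0,0,0],
  [0.0002,0,0,0],
  [0.0002,0,0,0],
  [0.0002,0,0,0],
  [0.0002,0,0,0],
  [0.0002,0,0,0],
  [0.0002,0,0,0],
  [0.0002,0,0,0],
  [0.0002,0,0,0],
  [0.0002,0,0,0],
  [0.0002,0,0,0],
  [0.0002,0,0,0],
])

```text
time: 18.8
ee_pos: [0.565, -0.0606, -0.0129]
eef_rot: [0.994, -0.114, -0.002, -0.0]
ft_force: [-9.5, 1.9, 4.3]
width: 0.0
```

```bash
python3 st.py
python3 - <<'E'
from h import *
import cv2
p,d=imaging.camera("scene")
x0,y0=235,205
c=cv2.resize(p[y0:y0+70,x0:x0+70,::-1],None,fx=8,fy=8,interpolation=cv2.INTER_CUBIC)
cv2.imwrite("pics/g11.png",c)
E
```

```text
t 18.8 tcp [ 0.565  -0.0606 -0.0129] restframe mm [-37.2  -0.3] w 0.0
yaw err 0.0002841410400948874 tilt [-0.003   0.0004]
F rest -9.65 -0.24 4.33
tin rest mm [-206.   267.1] tool shift to tin [-0.1689 -0.2674 -0.0564]
q [ 0.42  0.47 -0.48  1.8   0.26  0.94 -1.97]
```

View pics/g11.png

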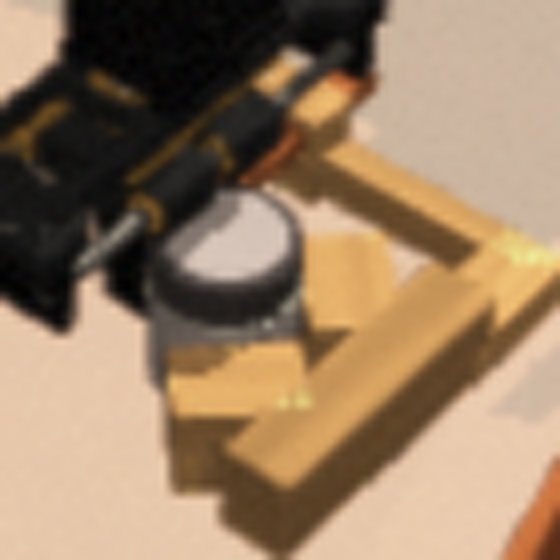

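The push held at 9.65 N with Fy near 0 for 1.2 s. Now backing straight out along the rest's -x and rising.

Request:
move_arm([
  [-0.0005,0,0,0],
  [-0.001,0,0,0],
  [-0.002,0,0,0],
  [-0.004,0,0,0],
  [-0.01,0,0,0],
  [-0.025,0,0,0],
  [-0.05,0,0,0],
  [-0.08,0,0,0],
  [-0.08,0,-0.04,0],
  [-0.08,0,-0.08,0],
  [-0.08,0,-0.12,0],
  [-0.1,0,-0.15,0],
  [-0.1,0,-0.15,0],
  [-0.1,0,-0.15,0],
])

```text
time: 20.25
ee_pos: [0.4693, -0.0389, 0.1381]
eef_rot: [0.993, -0.114, 0.001, 0.001]
ft_force: [0.4, 0.2, -0.2]
width: 0.0004
```

```bash
python3 st.py
python3 - <<'E'
from h import *
import cv2
p,d=imaging.camera("scene")
x0,y0=235,205
c=cv2.resize(p[y0:y0+70,x0:x0+70,::-1],None,fx=8,fy=8,interpolation=cv2.INTER_CUBIC)
cv2.imwrite("pics/g12.png",c)
E
```

```text
t 20.25 tcp [ 0.4693 -0.0389  0.1381] restframe mm [-135.3   -0.8] w 0.0004
yaw err -0.00048363140224019774 tilt [ 0.0021 -0.0013]
F rest 0.33 0.25 -0.2
tin rest mm [-206.   267.1] tool shift to tin [-0.071  -0.2679  0.0937]
q [ 0.53  0.07 -0.56  1.91  0.04  1.17 -1.85]
```

View pics/g12.png

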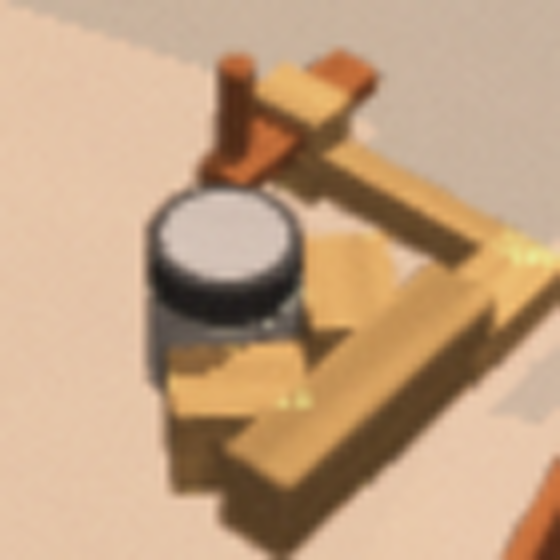

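The tin stayed put: its top centre at zoom (225,235) against a predicted seat of (220,236), i.e. within about 2 mm. Next, go over to the +y side of the peg.

Request:
move_arm([
  [0.02,-0.035,0,0],
  [0.04,-0.07,0,0],
  [0.06,-0.1,0,0],
  [0.086,-0.1,0,0],
  [0.086,-0.1,0,0],
  [0.086,-0.1,0.03,0],
  [0.086,-0.1,0.06,0],
  [0.086,-0.1,0.09,0],
  [0.086,-0.1,0.105,0],
  [0.086,-0.1,0.113,0],
  [0.086,-0.1,0.113,0],
  [0.086,-0.1,0.113,0],
  [0.086,-0.1,0.113,0],
])

```text
time: 21.6
ee_pos: [0.5765, 0.0394, 0.0259]
eef_rot: [0.993, -0.114, 0.001, -0.0]
ft_force: [0.8, 0.6, -0.2]
width: 0.0005
```

```bash
python3 st.py
python3 - <<'E'
from h import *
import cv2
p,d=imaging.camera("scene")
x0,y0=230,180
c=cv2.resize(p[y0:y0+90,x0:x0+80,::-1],None,fx=6,fy=6,interpolation=cv2.INTER_CUBIC)
cv2.imwrite("pics/g13.png",c)
E
```

```text
t 21.6 tcp [0.5765 0.0394 0.0259] restframe mm [-48.6  99.7] w 0.0005
yaw err -0.000225388011274974 tilt [ 0.0022 -0.0001]
F rest 0.59 0.8 -0.19
tin rest mm [-206.   267.1] tool shift to tin [-0.1573 -0.1673 -0.0184]
q [ 0.32  0.45 -0.57  1.75  0.28  1.02 -2.15]
```

View pics/g13.png

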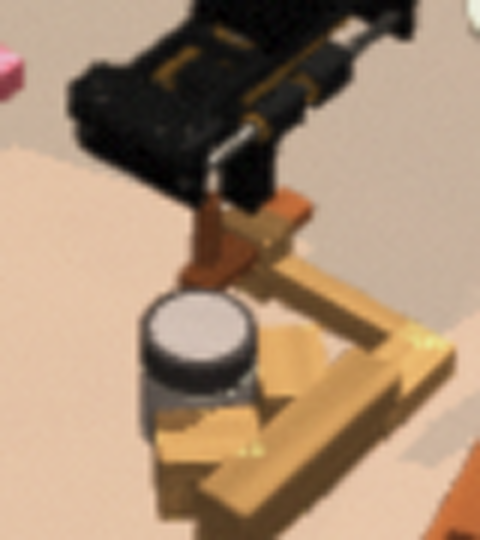

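Request:
move_arm([
  [0,0.005,0,0],
  [0,0.01,0,0],
  [0,0.014,0,0],
  [0,0.018,0,0],
  [0,0.022,0,0],
  [0,0.026,0,0],
  [0,0.026,0,0],
])

```text
time: 22.35
ee_pos: [0.5695, 0.0134, 0.0246]
eef_rot: [0.993, -0.114, 0.0, 0.0]
ft_force: [-0.1, 0.1, 0.7]
width: 0.0003
```

```bash
python3 st.py
python3 - <<'E'
from h import *
import cv2
p,d=imaging.camera("scene")
x0,y0=230,180
c=cv2.resize(p[y0:y0+90,x0:x0+80,::-1],None,fx=6,fy=6,interpolation=cv2.INTER_CUBIC)
cv2.imwrite("pics/g14.png",c)
E
```

```text
t 22.35 tcp [0.5695 0.0134 0.0246] restframe mm [-49.5  72.8] w 0.0003
yaw err -0.0008228590367466149 tilt [-0.     -0.0002]
F rest -0.1 0.05 0.67
tin rest mm [-206.   267.1] tool shift to tin [-0.1566 -0.1941 -0.0195]
q [ 0.37  0.44 -0.57  1.77  0.27  1.01 -2.1 ]
```

View pics/g14.png

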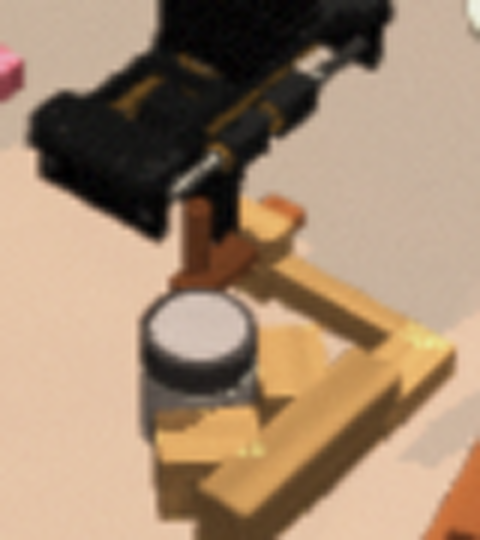

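Request:
move_arm([
  [0,0.004,0,0],
  [0,0.008,0,0],
  [0,0.012,0,0],
  [0,0.016,0,0],
  [0,0.02,0,0],
  [0,0.024,0,0],
  [0,0.028,0,0],
  [0,0.032,0,0],
  [0,0.036,0,0],
  [0,0.04,0,0],
  [0,0.04,0,0],
])

```text
time: 23.5
ee_pos: [0.5605, -0.0258, 0.0245]
eef_rot: [0.993, -0.114, -0.0, 0.0]
ft_force: [0.2, -0.2, 0.4]
width: 0.0005
```

```bash
python3 st.py
python3 - <<'E'
from h import *
import cv2
p,d=imaging.camera("scene")
x0,y0=230,180
c=cv2.resize(p[y0:y0+90,x0:x0+80,::-1],None,fx=6,fy=6,interpolation=cv2.INTER_CUBIC)
cv2.imwrite("pics/g15.png",c)
E
```

```text
t 23.5 tcp [ 0.5605 -0.0258  0.0245] restframe mm [-49.5  32.5] w 0.0005
yaw err -0.0010888101892823354 tilt [-0.0001 -0.0005]
F rest 0.28 -0.13 0.39
tin rest mm [-206.   267.1] tool shift to tin [-0.1568 -0.2344 -0.0196]
q [ 0.43  0.42 -0.56  1.79  0.26  1.   -2.03]
```

View pics/g15.png

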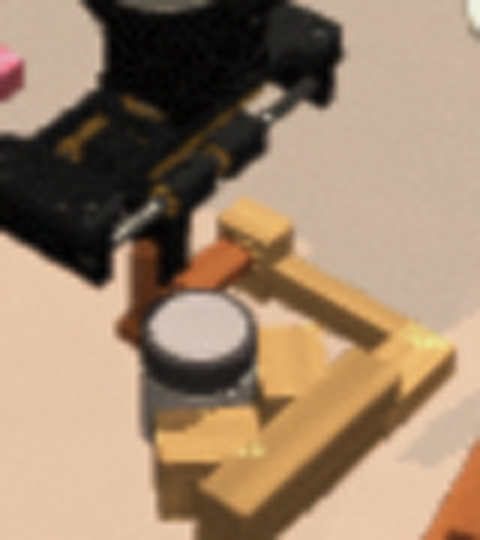

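Request:
move_arm([
  [0,0.001,0,0],
  [0,0.002,0,0],
  [0,0.003,0,0],
  [0,0.004,0,0],
  [0,0.005,0,0],
  [0,0.005,0,0],
])

```text
time: 24.15
ee_pos: [0.5594, -0.03, 0.0246]
eef_rot: [0.993, -0.114, 0.0, 0.0]
ft_force: [0.8, 1.5, 0.2]
width: 0.0006
```

Request:
move_arm([
  [0,0.001,0,0],
  [0,0.002,0,0],
  [0,0.002,0,0],
])

```text
time: 24.45
ee_pos: [0.559, -0.0319, 0.0246]
eef_rot: [0.993, -0.114, 0.0, 0.0]
ft_force: [0.7, 0.2, 1.2]
width: 0.0001
```

Request:
move_arm([
  [0,0.001,0,0],
  [0,0.002,0,0],
  [0,0.002,0,0],
])

```text
time: 24.75
ee_pos: [0.5586, -0.0339, 0.0246]
eef_rot: [0.993, -0.114, 0.0, 0.0]
ft_force: [0.4, 0.4, 0.5]
width: 0.001
```

Request:
move_arm([
  [0,0.001,0,0],
  [0,0.002,0,0],
  [0,0.002,0,0],
])

```text
time: 25.05
ee_pos: [0.5583, -0.0347, 0.0247]
eef_rot: [0.994, -0.113, 0.0, -0.001]
ft_force: [0.7, 4.2, -0.3]
width: 0.0006
```

```bash
python3 st.py
python3 - <<'E'
from h import *
import cv2
p,d=imaging.camera("scene")
x0,y0=230,180
c=cv2.resize(p[y0:y0+90,x0:x0+80,::-1],None,fx=6,fy=6,interpolation=cv2.INTER_CUBIC)
cv2.imwrite("pics/g16.png",c)
from st import REST
from fit import rt
for q in([-.046,.006,.078],[-.046,.012,.078]): print((proj("scene",[*rt(REST,q[:2]),q[2]])-[x0,y0]+.5)*6)
E
```

```text
t 25.05 tcp [ 0.5583 -0.0347  0.0247] restframe mm [-49.5  23.5] w 0.0006
yaw err 0.0006172788524358708 tilt [0.0007 0.0011]
F rest -0.22 4.21 -0.28
tin rest mm [-206.   267.1] tool shift to tin [-0.1563 -0.2437 -0.0191]
q [ 0.45  0.41 -0.56  1.8   0.25  1.   -2.01]
[128.28477387 257.44202448]
[136.33214537 250.92755706]
```

View pics/g16.png

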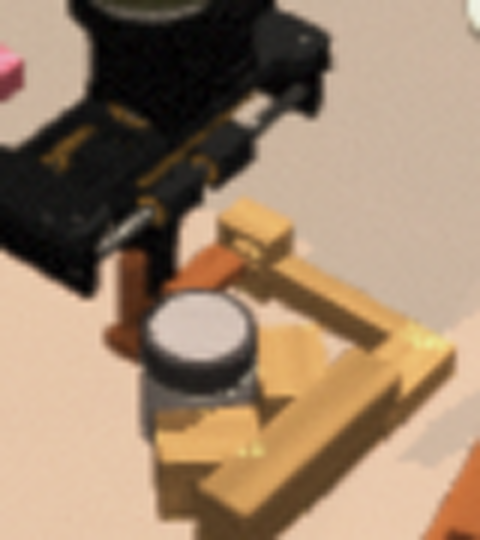

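Request:
move_arm([
  [0,0.0005,0,0],
  [0,0.001,0,0],
  [0,0.001,0,0],
  [0,0.001,0,0],
])

```text
time: 25.5
ee_pos: [0.5583, -0.0348, 0.0247]
eef_rot: [0.994, -0.113, 0.0, -0.001]
ft_force: [3.7, 7.4, -0.2]
width: 0.0004
```

Request:
move_arm([
  [0,-0.003,0,0],
  [0,-0.008,0,0],
  [0,-0.018,0,0],
  [0,-0.02,-0.03,0],
  [0,-0.02,-0.07,0],
  [-0.03,-0.02,-0.11,0],
  [-0.07,-0.02,-0.15,0],
  [-0.11,-0.02,-0.17,0],
  [-0.14,0.01,-0.17,0],
  [-0.14,0.01,-0.17,0],
  [-0.14,0.01,-0.17,0],
])

```text
time: 26.6
ee_pos: [0.419, -0.015, 0.195]
eef_rot: [0.993, -0.114, 0.001, 0.001]
ft_force: [0.0, 1.0, 0.5]
width: 0.0005
```

```bash
python3 st.py
python3 - <<'E'
from h import *
import cv2
p,d=imaging.camera("scene")
cv2.imwrite("pics/full_end.png",p[:,:,::-1])
x0,y0=230,190
c=cv2.resize(p[y0:y0+80,x0:x0+80,::-1],None,fx=7,fy=7,interpolation=cv2.INTER_CUBIC)
cv2.imwrite("pics/g17.png",c)
from st import REST
from fit import rt
for q in([-.046,.006,.078],[-.046,.012,.078],[0,0,.065]): print((proj("scene",[*rt(REST,q[:2]),q[2]])-[x0,y0]+.5)*7)
E
```

```text
t 26.6 tcp [ 0.419 -0.015  0.195] restframe mm [-189.7   11.1] w 0.0005
yaw err -0.001417965434612617 tilt [ 0.0013 -0.0017]
F rest -0.18 0.98 0.46
tin rest mm [-206.   267.1] tool shift to tin [-0.0169 -0.2562  0.1506]
q [ 0.58 -0.11 -0.6   1.94 -0.06  1.29 -1.8 ]
[149.66556951 230.34902855]
[159.0541696  222.74881657]
[227.92348221 311.73816293]
```

View pics/g17.png

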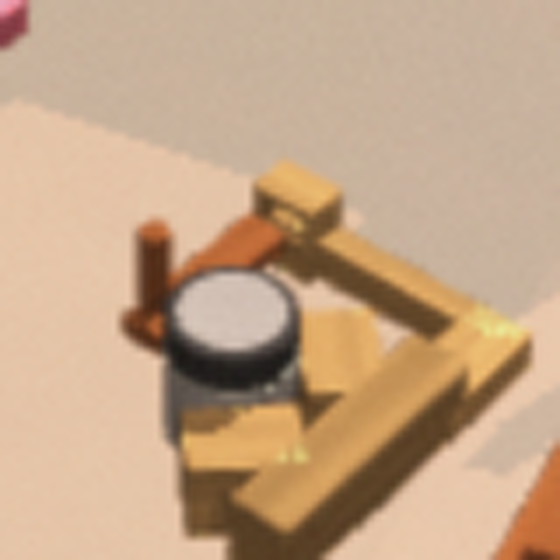

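View pics/full_end.png

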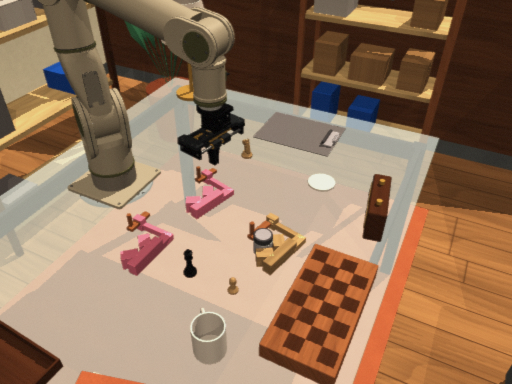

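```bash
python3 -c "
from bench import r
print(r.close_job())"
```

```text
the job is handed in; nothing more can be done
None
```

The tin is seated in the maple V rest with the keeper bar shut behind it, and I have handed the job in; it reported no verdict. Robot time was about 27 s of the 72 s allowed.

**What I did:** I gripped the tin by its cap, stood it in the mouth of the V and pushed it home low with closed fingers. The push held 8.7–9.7 N for just over a second. I then backed out, slid the keeper by its peg until it met its stop, and moved clear.

**Seating:** The tin touched the left cheek first, with about 2.7 N of side force. A 1 mm sideways nudge balanced it: side force fell to about -0.2 N and the tool stalled in both directions. The tool then read x = -37.2 mm, against about -37.5 mm expected for a seated tin. I could not read the force on each cheek directly; from the total push I estimate about 6 N each.

**Last camera checks:**
- The tin stands upright and did not shift while the keeper closed. Its top is within about 2 mm of the predicted seat, which is the accuracy of my measurement.
- The keeper met a hard stop: force rose from 4.2 to about 7–8 N with no movement. The peg appears at its shut position within about 2 mm.
- The chess pieces, coaster, clipboard and mug look unmoved in the scene image; I did not measure them.

**Disagreement with the text:** The real fingertips are about 26 mm above the reported TCP, as shown by the depth image and by no contact at z = 0 and below. I allowed for this in the heights I used for the push and for the keeper.

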